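# Refill the biscuit box: feel the cover's release tab free, then tip the scoop

## Robot

A 6-joint arm with a two-finger parallel gripper is mounted at the origin on the work surface. World frame = base frame: x ahead of the robot, y to its left, z up, the work surface at z = 0. Lengths are in mm, angles in rad, forces in N, time in s.
With the tool pointing down it reaches from about 275 to 1000 mm from the base axis. Payload 8.4 kg.
Tool frame: the origin (TCP) lies midway between the tips of the shut fingers; the grasp point (between the pads) lies 19 mm behind it; z points along the fingers, y is the line along which they close (so a half turn about z gives the same grasp; the last joint's range is limited). The gripper opens to 85 mm and grips with 20 to 120 N. Pads are 22 mm wide; open, the fingers measure 114 mm over their backs; the gripper's body (76 mm by 85 mm) begins 54 mm behind the grasp point. The pads swing forward as they close: fully open they stand 13 mm farther back than shut.
Start: joints at [-1.307, 0.353, 1.633, -0, 1.155, -0.002], TCP at [164.174, -603.054, 231.281] pointing down, gripper open.
Joint ranges: [-2.63, 2.63], [-0.92, 2.1], [0.06, 2.66], [-1.3, 4.44], [0, 2.69], [-3.02, 3.02]. Speed limits (rad/s): [2.22, 2.22, 2.79, 3.14, 3.14, 3.14].

## Interface

Orientations are given as [roll, pitch, yaw] about the fixed x, y, z axes, in that order (R = Rz(yaw) Ry(pitch) Rx(roll)).
In Python, from rig import r gives the robot as it stands.
- The arm moves only by the shell command python3 -m inch 'ROWS' [OPENING] [FORCE]. ROWS is JSON, a list that holds one entry, the list of rows, each a list of 6 numbers: the shift along the tool's x, y, z scaled (see below), then the turn, a rotation vector about the tool's x, y, z scaled (see below). In form: [[[tx, ty, tz, wx, wy, wz], ...]]. A call has 1 to 8 rows; each row is the pose to reach, as a shift and turn from the pose commanded when the call began, along the tool's axes at that moment, turning the shorter way round; what a row does not reach only later rows make up. The controller multiplies each number of a shift by 20 cm and each number of a turn by pi rad. A row lasts 1/12 s, in which the tool goes at most 41.7 mm and 7.16 degrees, less where a joint would pass 70% of its speed; a pose out of reach is approached as far as the arm can. A call with a number of a shift or a turn outside -1 to 1 is refused whole. A call with a gripper value outside its range is refused whole. OPENING is the gripper's target within -1 to 1 (fully open at 1, half-way at 0, shut at -1), set as the call begins (- or left out, the last holds). The fingers move at their own pace and stop on an object; FORCE is the grip in N (left out, the last holds). Time passes only in rows, so rows that repeat a pose let the fingers close. It gives the time, the measured TCP pose, the force, the opening and the grip force at its end, in the units of the state.
- r.sense(): the state, without advancing time (a new reading comes with each control period).
- r.grab_frame(name): name is "scene" or "side" or "wrist"; returns the picture (384x512x3 uint8, red, green, blue); there is no depth.
- r.camera_info(name): a dict with "K" (3x3 intrinsics, pixels), "distortion" ([k1, k2, p1, p2, k3] as OpenCV has them; the pictures are not rectified), "rvec" (rotation vector, rad) and "tvec" (3), from world to camera coordinates, as OpenCV has them; the wrist camera has in their place "mount" (4x4, takes a point from camera to tool coordinates, whose origin is the TCP and whose axes are the flange's). Camera axes: x right, y down, z forward; pixel columns grow to the right and rows downward; lengths in mm; the calibration is good to about 2 mm. A picture is of the moment at which its call begins: read the wrist's pose just before it. camera_info takes no time and is no camera call.
- r.sign_off(): hands the job in; it is judged then, once.
The state is a dict: "clock": time; "qpos": joint angles; "qvel": joint speeds; "joint_efforts": joint torques, N m; "eef_pos": TCP position; "tcp_rot": TCP orientation; "contact_force": force on the tool from outside, world axes, zero at the start; "wrist_torque": the same for the moment, N m; "opening": opening from 0.0 (shut) to 1.0 (fully open); "grasp_force": force on a finger pad.
Only numpy, scipy, OpenCV 4.12 (cv2) and the standard library are available. Lean on these libraries where they do the work, as an engineer would, in place of code of your own. Each camera call takes 0.05 s, during which the arm holds its last target. There are 200 camera calls.

## Task

Open the biscuit box fully by pressing its release tab part-way down and, while it is held there, sliding the cover back along its rails; feel for the depth at which the catch lets go, and do not force it. Then carry the loaded scoop level to the box by its handle, tip both shortbread fingers into the open compartment without spilling or touching them, and set the empty scoop back down flat on the counter. Leave the cover open, and the mug, saucer and sugar jar where they stand.

Things in the scene. Friction and masses are not known exactly. Their poses are not given: they have to be found in the camera images.
- box: biscuit box, plastic, fixed to the counter: 236 mm along its y (y -130 to +106 mm from the origin), 114 mm along x, 98 mm high with its cover on. Origin on the counter, z up. The compartment is at its +y end; the rest, y below 0, has a fixed deck 70 mm above the counter over which the cover slides back
- opening (a point): centre of the compartment's mouth, 74 mm above the counter, axes as the box's. The compartment is 104 mm (x) by 95 mm (y) inside; its floor lies 68 mm below this point. With the cover fully open (its top 98 mm high) the mouth is clear from 38 mm on the -y side of this point to the +y wall
- cover (a joint): travel of the sliding cover along the box's -y axis, m: 0 shut (start), 0.090 fully open (end stop). The cover is a hood, top 98 mm above the counter; shut, it spans box y -38 to +104 mm. Off the catch it slides with about 2 N and stays where it is left. Do not push with over 60 N
- tab_pad (a point): centre of the top face of the release tab, a ribbed pad 50 x 50 mm in a 52 x 52 mm window of the cover, axes as the box's; flush with the cover (98 mm above the counter) when up. It is pushed straight down with shut fingers against a spring: 4 N at first, 14 N at the bottom; springs up when let go. It travels along with the cover
- tab (a joint): depth of the tab, m: 0 up, 0.018 bottom. Too little: the catch holds the cover, which moves only 2 mm. Too deep: the catch's heel holds it as firmly. Between is a band about 3 to 4 mm wide where it runs free; its middle lies 4 to 14 mm down, different each time, unseen: feel for it, trying the cover at growing depth. Stay in the band for the first 28 mm of travel
- thumb_ridge (a point): middle of the window's -y edge, 98 mm above the counter; a ridge 60 mm long (x), 9 mm wide, 8 mm high stands along it on the cover. Fingers pressing the tab bear on this edge when moved along the box's -y, and so push the cover open
- scoop_grip (a point): middle of the handle of the flat steel scoop (loose, 0.12 to 0.19 kg), 35 mm above the counter while the scoop lies flat. +x points along the scoop to its open nose, z up. The handle is a straight bar 90 mm long (x), 13 mm thick (y), 22 mm high; the pan's middle is 100 mm and its nose edge 150 mm ahead (+x)
- pan_mid (a point): middle of the scoop pan's floor (upper face, 32 mm below the handle's middle), axes as the scoop's. Pan 100 mm long, 76 mm wide, walls 14 mm high at the sides and back, open at the nose (+x). Slippery steel: a load slides off at about 13 to 20 degrees
- biscuit_a_mid (a point): centre of a shortbread finger 64 x 22 x 15 mm, 0.03 kg, lying lengthwise in the scoop's pan, left of its middle line; x along its length
- biscuit_b_mid (a point): centre of the other shortbread finger, the same, right of the middle line
- mug: pink ceramic mug, 80 mm across, 92 mm high, loose: leave it alone. Origin under its centre
- saucer: stainless steel saucer, 140 mm across, 16 mm high, loose: leave it alone. Origin under its centre
- sugar_jar: glass sugar jar with clamp lid, 96 mm across, 130 mm high, loose: leave it alone. Origin under its centre
Mind the look-alikes: they are no part of the job. What is shaped like the part that bears biscuit_b_mid but grey is not meant. What is shaped like the part that bears scoop_grip but green is not meant.

How it is judged (in metres and radians):
On the way, in this order (a step that is already met when the one before it is completed fails the run):
1. the cover is slid open (at least 80 mm) with both shortbread fingers still lying in the scoop on the counter (value of joint cover above 0.08 m and height (world z) of scoop_grip below 0.05 m and distance between each of biscuit_a_mid, biscuit_b_mid and scoop_grip below 0.16 m), for 0.2 s.
2. the scoop is lifted level (within 17 degrees) with both shortbread fingers in its pan (height (world z) of scoop_grip above 0.09 m and angle between scoop_grip's own z axis and vertical below 0.3 rad and distance between each of biscuit_a_mid, biscuit_b_mid and scoop_grip below 0.16 m), for 0.2 s.
3. both shortbread fingers are in the compartment (z of each of biscuit_a_mid, biscuit_b_mid in the frame of opening below -0.008 m and horizontal distance between each of biscuit_a_mid, biscuit_b_mid and opening below 0.06 m), for 0.1 s.
At the end, for the whole second after the job is handed in: The cover is open by at least 80 mm of its 90 mm, both shortbread fingers lie in the compartment (centres at least 15 mm below its mouth), and the empty scoop rests flat on the counter (within 6 degrees), at rest and released (value of joint cover above 0.08 m and z of each of biscuit_a_mid, biscuit_b_mid in the frame of opening below -0.015 m and horizontal distance between each of biscuit_a_mid, biscuit_b_mid and opening below 0.06 m and height (world z) of scoop_grip between 0.028 and 0.042 m and angle between scoop_grip's own z axis and vertical below 0.1 rad and linear speed of scoop below 0.03 m/s); the robot touches nothing.
It fails at once if a shortbread finger is spilled on the counter ((height (world z) of biscuit_a_mid below 0.02 m and distance between biscuit_a_mid and pan_mid above 0.09 m and horizontal distance between biscuit_a_mid and opening above 0.063 m) or (height (world z) of biscuit_b_mid below 0.02 m and distance between biscuit_b_mid and pan_mid above 0.09 m and horizontal distance between biscuit_b_mid and opening above 0.063 m)).
It fails at once if the robot touches a shortbread finger (contact force between any of the arm, the fingers and biscuit_a above 0.2 N or contact force between any of the arm, the fingers and biscuit_b above 0.2 N).
It fails at once if the cover or its tab is forced (over 60 N) (contact force between the fingers and cover above 60 N).
It fails at once if the mug, the saucer or the sugar jar is moved by more than 20 mm (distance of any of mug, saucer, sugar_jar from where it was at the start of the episode above 0.02 m).
It also fails if it takes over 72 s, if anything falls off the work surface, if the arm or the gripper's body presses on something with over 40 N, if the wrist force passes 120 N, or if a joint passes its speed limit or range.

## Working session

There is one attempt and no reset: what is moved stays moved. The work goes in short steps, Python scripts to look and compute and a shell command to move; the robot and the scene stay as the last step left them, time stands still between calls to the robot, and variables do not carry over. Pictures are saved under pics/ and viewed, at most 10 in all, crops included, and the job is handed in when it is done.

```bash
ls; mkdir -p pics
python3 - <<'E'
from rig import r
import cv2
for n in ("scene","side"):
    im=r.grab_frame(n); cv2.imwrite(f"pics/{n}0.png",cv2.resize(im[:,:,::-1],(800,600),interpolation=cv2.INTER_CUBIC))
    cv2.imwrite(f"pics/{n}_raw.png",im[:,:,::-1])
    print(n,r.camera_info(n))
print(r.camera_info("wrist"));print(r.sense())
E
```

```text
pics
scene {'K': array([[407.02322931,   0.        , 256.52284926],
       [  0.        , 407.02322931, 183.33193278],
       [  0.        ,   0.        ,   1.        ]]), 'distortion': array([-0.13554796,  0.        ,  0.        ,  0.        ,  0.        ]), 'rvec': array([ 2.07242386,  0.9898731 , -0.4836404 ]), 'tvec': array([-315.33510682, -190.21584111, 1404.95254   ])}
side {'K': array([[422.77012049,   0.        , 256.24789695],
       [  0.        , 422.77012049, 183.87937376],
       [  0.        ,   0.        ,   1.        ]]), 'distortion': array([-0.06693387,  0.        ,  0.        ,  0.        ,  0.        ]), 'rvec': array([ 0.34500142, -2.81511699,  1.17766407]), 'tvec': array([ 527.9682167 ,  169.66129238, 1043.27057247])}
{'K': array([[282.44754732,   0.        , 257.91940067],
       [  0.        , 282.44754732, 190.42883033],
       [  0.        ,   0.        ,   1.        ]]), 'distortion': array([-0.00385261,  0.        ,  0.        ,  0.        ,  0.        ]), 'mount': array([[-8.42376355e-04, -9.49872091e-01, -3.12637650e-01,
         8.07598684e+01],
       
[... 267 characters left out ...]
pos': array([-1.30738846e+00,  3.53585026e-01,  1.63404210e+00,  7.08255317e-06,
        1.15523533e+00, -2.39052712e-03]), 'qvel': array([ 1.64062236e-05, -1.45846729e-03, -9.32672199e-04, -1.06075378e-03,
        5.17021083e-04,  2.84934197e-04]), 'joint_efforts': array([-1.44542646e-04, -6.06355119e+01, -3.42820501e+01,  4.42377961e-05,
        4.06898267e-03, -2.03743514e-05]), 'eef_pos': array([ 164.07086691, -602.63519603,  230.6404956 ]), 'tcp_rot': array([-3.14032287e+00, -9.51159792e-06,  2.65795521e-01]), 'contact_force': array([-0.08716504, -0.20518237, -0.69118749]), 'wrist_torque': array([ 0.01188361, -0.00846998, -0.04347599]), 'grasp_force': 0.0, 'opening': 1.0017460243674767}
```

View pics/scene0.png

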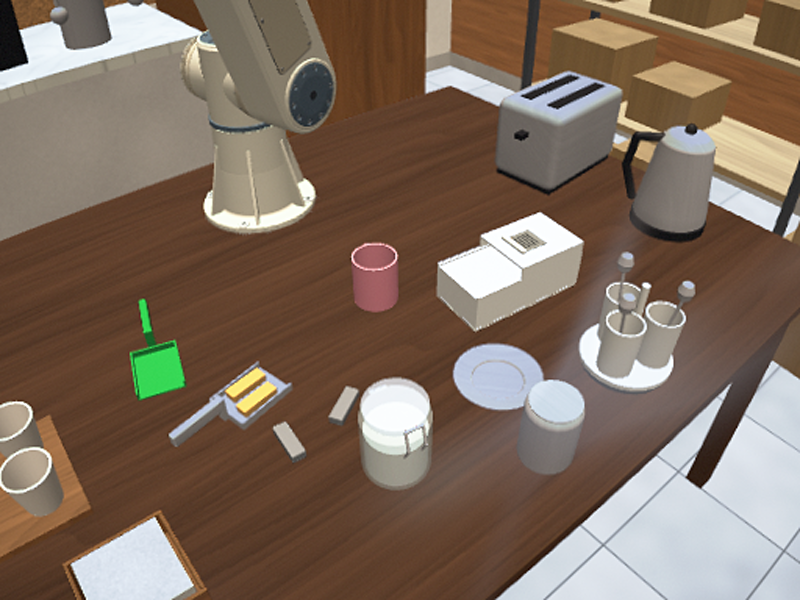

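View pics/side0.png

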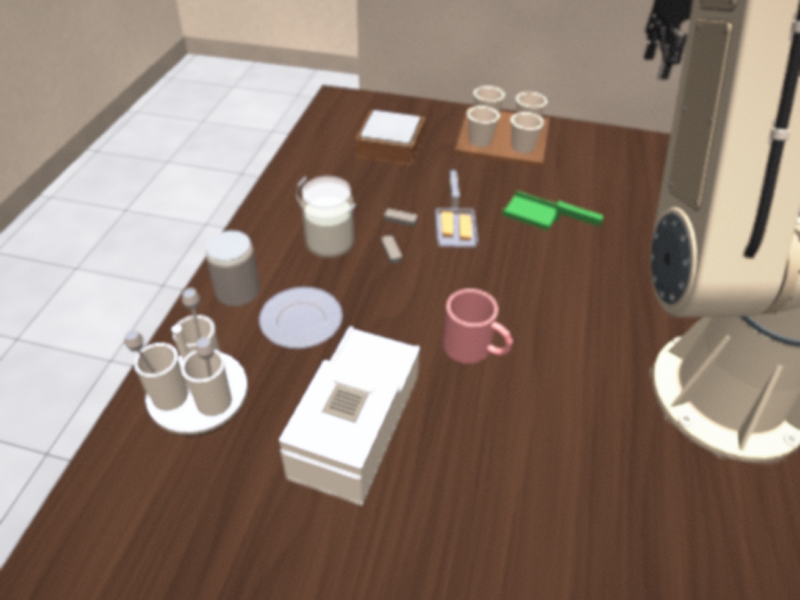

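The scene picture shows the white box with its tab near (527,241), the steel scoop with biscuits at (250,392) and its handle end at (175,438). It also shows the mug (375,275), jar (395,432) and saucer (498,377). In the side view the tab is at (346,400) and the scoop at (456,225). I'll enlarge both.

Run:
```python
import cv2,numpy as np
def t(n,x,y,w,h):
    im=cv2.imread(f"pics/{n}_raw.png")[y:y+h,x:x+w]
    o=cv2.resize(im,(400,300),interpolation=cv2.INTER_CUBIC)
    for i in range(0,400,50): cv2.putText(o,"%.0f"%(x+i*w/400),(i,10),0,.3,(0,0,255),1); cv2.line(o,(i,12),(i,16),(0,0,255),1)
    for i in range(50,300,50): cv2.putText(o,"%.0f"%(y+i*h/300),(8,i+4),0,.3,(0,0,255),1); cv2.line(o,(0,i),(5,i),(0,0,255),1)
    return o
a=np.vstack([np.hstack([t("scene",276,134,104,78),t("scene",100,222,100,75)]),np.hstack([t("side",150,205,152,114),t("side",260,100,80,60)])])
cv2.imwrite("pics/mos.png",a)
```

```text
(no output)
```

View pics/mos.png

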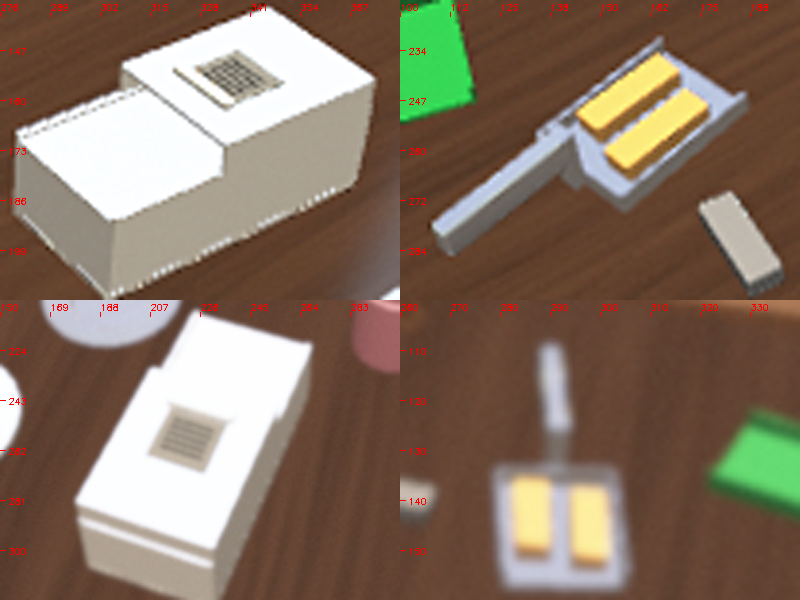

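Tiles show: box cover corners, deck corners and the ribbed tab are clear in both views; scoop handle end at tile (433,222)–(452,236), nose corners at (745,95),(662,40). Fitting poses.

```bash
cat > h.py <<'E'
import numpy as np,cv2
from scipy.optimize import least_squares
from scipy.spatial.transform import Rotation as R
from rig import r
CI={n:r.camera_info(n) for n in("scene","side")}
def proj(n,P):
    c=CI[n]; return cv2.projectPoints(np.float64(P).reshape(-1,1,3),c["rvec"],c["tvec"],c["K"],c["distortion"])[0][:,0]
def ray(n,uv,z):
    c=CI[n];p=cv2.undistortPoints(np.float64(uv).reshape(1,1,2),c["K"],c["distortion"])[0,0]
    M=cv2.Rodrigues(c["rvec"])[0];o=-M.T@c["tvec"];d=M.T@np.r_[p,1];return (o+d*(z-o[2])/d[2]).round(1)
def fit(obs,x0):
    L=lambda p,P:np.c_[np.cos(p[2])*P[:,0]-np.sin(p[2])*P[:,1]+p[0],np.sin(p[2])*P[:,0]+np.cos(p[2])*P[:,1]+p[1],P[:,2]]
    f=lambda p:np.concatenate([(proj(n,L(p,np.float64([o[0] for o in v])))-np.float64([o[1] for o in v])).ravel() for n,v in obs.items()])
    s=least_squares(f,x0,loss="soft_l1",x_scale=[100,100,1]);return s.x,f(s.x).reshape(-1,2).round(1)
def pose():
    s=r.sense();return s["eef_pos"],R.from_euler("xyz",s["tcp_rot"])
def togo(p,rot):
    q,A=pose();d=A.inv().apply(np.array(p)-q)/200;w=(A.inv()*rot).as_rotvec()/np.pi
    print("shift",d.round(4),"turn",w.round(4))
E
python3 - <<'E'
from h import *
S=lambda x,y:(276+x*.26-.37,134+y*.26-.37); D=lambda x,y:(150+x*.38-.3,205+y*.38-.3)
Q=lambda x,y:(100+x*.25-.37,222+y*.25-.37); T=lambda x,y:(260+x*.2-.4,100+y*.2-.4)
box={"scene":[((-57,-38,98),S(122,67)),((57,-38,98),S(227,146)),((-57,104,98),S(265,5)),((57,104,98),S(375,78)),((-57,-130,70),S(15,137)),((57,-130,70),S(113,221)),((57,-130,0),S(113,297)),((-57,-130,0),S(15,213)),((57,106,0),S(352,185))],
"side":[((57,104,98),D(75,198)),((-57,104,98),D(212,250)),((57,-38,98),D(150,68)),((-57,-38,98),D(275,118)),((57,-130,70),D(192,12)),((-57,-130,70),D(312,45))]}
sc={"scene":[((-45,6.5,46),Q(33,222)),((-45,-6.5,46),Q(52,236)),((-45,-6.5,24),Q(52,254)),((150,-38,17),Q(345,95)),((150,38,17),Q(262,40)),((50,-38,17),Q(228,192))],
"side":[((150,38,2),T(228,285)),((150,-38,2),T(100,285)),((50,-38,17),T(93,168)),((50,38,17),T(217,168)),((-45,0,46),T(150,45))]}
for nm,o in(("box",box),("scoop",sc)):
  for y in(0,1.57,3.1,-1.57):
    p,e=fit(o,[600,0,y]); 
    if abs(e).mean()<3: print(nm,p.round(3),abs(e).mean().round(2),e.tolist());break
print("tab",ray("scene",S(240,80),98),ray("side",D(187,138),98))
for n,k in((("scene"),1),("side",1)):
  pts={"scene":dict(mugtop=((375,258),92),jarbot=((395,470),0),saucer=((498,372),10),greenend=((142,301),30),jartop=((396,395),130)),"side":dict(mugtop=((472,305),92),saucer=((301,315),10),jartop=((327,190),130),greenend=((600,215),30))}[n]
  for k,(uv,z) in pts.items(): print(n,k,ray(n,np.array(uv)/1.5625,z))
E
```

```text
box [ 5.66313e+02  2.11797e+02 -1.07000e-01] 0.7 [[0.0, -1.1], [-0.0, -0.8], [0.9, 0.2], [0.3, -0.1], [0.3, -0.3], [0.8, 0.6], [-1.0, 1.1], [-0.3, -0.1], [1.1, -0.3], [0.2, 0.9], [0.1, -1.3], [0.4, -0.6], [0.5, -5.3], [0.6, 0.5], [-0.8, 0.6]]
scoop [ 523.792 -383.158    1.812] 0.76 [[-0.8, 0.4], [-1.9, -0.1], [0.6, 1.7], [1.2, -2.2], [0.3, -2.3], [-0.7, -0.5], [-0.5, 0.8], [0.1, 0.5], [0.3, -0.4], [-0.6, -0.1], [-0.4, -0.4]]
tab [574.1 230.1  98. ] [567.6 231.3  98. ]
scene mugtop [437.6  -1.7  92. ]
scene jarbot [ 741.3 -200.1    0. ]
scene saucer [706.5  31.7  10. ]
scene greenend [ 208.5 -345.9   30. ]
scene jartop [ 726.7 -184.5  130. ]
side mugtop [4.286e+02 3.000e-01 9.200e+01]
side saucer [714.2  18.4  10. ]
side jartop [ 725.  -180.6  130. ]
side greenend [ 221.5 -372.4   30. ]
```

```bash
python3 -m inch '[[[0.85,-0.97,0,0,0,-0.318],[0.85,-0.97,0,0,0,-0.318],[0.85,-0.97,0,0,0,-0.318],[0.85,-0.97,0,0,0,-0.318],[0.85,-0.97,0,0,0,-0.318],[0.85,-0.97,0,0,0,-0.318],[0.85,-0.97,0,0,0,-0.318],[0.85,-0.97,0,0,0,-0.318]]]' -1 20
python3 -c "
from h import *
togo([568,231,210],R.from_euler('xyz',[np.pi,0,1.464]))"
```

```text
clock: 0.77
eef_pos: [278.0, -368.3, 231.1]
tcp_rot: [-3.141, -0.001, 1.274]
contact_force: [0.4, -0.5, -0.7]
opening: -0.0
grasp_force: 0.0
shift [3.2895 0.5104 0.1087] turn [-0.0001 -0.0003 -0.0605]
```

```bash
python3 -m inch '[[[0.99,0.15,0,0,0,-0.06],[0.99,0.15,0,0,0,-0.06],[0.99,0.15,0,0,0,-0.06],[0.99,0.15,0,0,0,-0.06],[0.99,0.15,0,0,0,-0.06]]]' >/dev/null
python3 -m inch '[[[0.99,0.3,0,0,0,0],[0.99,0.3,0,0,0,0],[0.99,0.3,0,0,0,0],[0.99,0.3,0,0,0,0],[0.99,0.3,0,0,0,0]]]'
python3 -c "
from h import *
togo([568,231,210],R.from_euler('xyz',[np.pi,0,1.464]))"
```

```text
clock: 1.6
eef_pos: [448.5, 0.4, 231.3]
tcp_rot: [3.141, -0.0, 1.454]
contact_force: [0.9, -0.6, 0.3]
opening: -0.005
grasp_force: 0.0
shift [1.2149 0.4583 0.1067] turn [ 0.0001 -0.     -0.0033]
```

```bash
python3 -m inch '[[[0.98,0.36,0,0,0,-0.003],[0.98,0.36,0,0,0,-0.003],[0.98,0.36,0,0,0,-0.003],[0.98,0.36,0,0,0,-0.003],[0.98,0.36,0,0,0,-0.003],[0.98,0.36,0,0,0,-0.003]]]' >/dev/null
python3 -m inch '[[[0.235,0.095,0.1,0,0,0],[0.235,0.095,0.1,0,0,0],[0.235,0.095,0.1,0,0,0],[0.235,0.095,0.1,0,0,0]]]'
python3 - <<'E'
from h import *
togo([568,231,210],R.from_euler('xyz',[np.pi,0,1.464]))
import pickle
pickle.dump((r.sense()),open("w1.pkl","wb"))
im=r.grab_frame("wrist");cv2.imwrite("pics/w1.png",cv2.resize(im[:,:,::-1],(800,600),interpolation=cv2.INTER_CUBIC))
E
```

```text
clock: 2.43
eef_pos: [566.1, 229.0, 210.4]
tcp_rot: [-3.14, 0.001, 1.464]
contact_force: [-0.3, 0.6, 0.2]
opening: -0.001
grasp_force: 0.0
shift [0.0111 0.0086 0.0018] turn [-0.0006  0.0004 -0.    ]
```

View pics/w1.png

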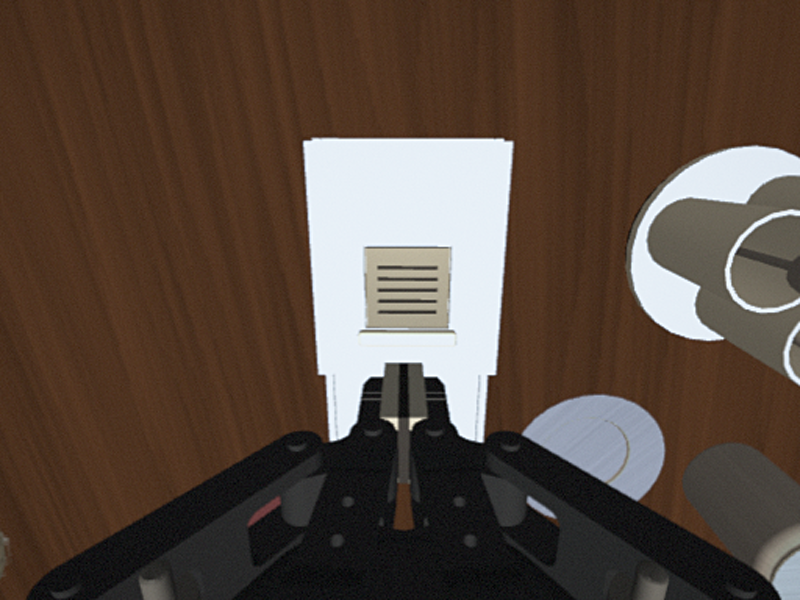

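Wrist view: tab pad spans (366,248)–(451,328), cover corners (304,140),(513,140),(318,374),(498,374), ridge at (408,337).

```bash
cat >> h.py <<'E'
def wray(s,uv,z):  # uv in 800x600 picture
    c=r.camera_info("wrist");u=(np.float64(uv)+.5)/1.5625-.5
    p=cv2.undistortPoints(u.reshape(1,1,2),c["K"],c["distortion"])[0,0]
    A=R.from_euler("xyz",s["tcp_rot"]);M=c["mount"]
    o=s["eef_pos"]+A.apply(M[:3,3]);d=A.apply(M[:3,:3]@np.r_[p,1]);return o+d*(z-o[2])/d[2]
E
python3 - <<'E'
from h import *
import pickle
s=pickle.load(open("w1.pkl","rb"))
P={k:wray(s,uv,98)[:2] for k,uv in dict(pad1=(365,248),pad2=(451.5,248),pad3=(450,328),pad4=(367,328),f1=(304,140),f2=(513,140),n1=(318,374),n2=(498,374)).items()}
for k,v in P.items(): print(k,v.round(1))
print("padc",np.mean([P[f"pad{i}"] for i in(1,2,3,4)],0))
print("w",[np.linalg.norm(P[a]-P[b]).round(1) for a,b in(("f1","f2"),("n1","n2"),("f1","n1"),("f2","n2"),("pad1","pad4"),("pad1","pad2"))])
d=(P["f1"]+P["f2"]-P["n1"]-P["n2"]); print("yaw",np.arctan2(d[1],d[0])-np.pi/2, "mid", (P["f1"]+P["f2"]+P["n1"]+P["n2"])/4)
E
```

```text
pad1 [546.7 258.8]
pad2 [597.1 253.3]
pad3 [592.5 203. ]
pad4 [541.2 208.5]
f1 [521.8 321.5]
f2 [634.8 309.3]
n1 [505.5 180.2]
n2 [620.9 167.8]
padc [569.39233208 230.90334917]
w [np.float64(113.7), np.float64(116.1), np.float64(142.2), np.float64(142.1), np.float64(50.5), np.float64(50.7)]
yaw -0.10632675128843294 mid [570.72870848 244.67965527]
```

```bash
python3 -c "
from h import *
togo([568.4,222,101],R.from_euler('xyz',[np.pi,0,1.464]))"
```

```text
shift [-0.03    0.0155  0.5497] turn [-0.0004  0.0003 -0.0003]
```

```bash
python3 -m inch '[[[-0.03,0.0155,0.3,0,0,0],[-0.03,0.0155,0.5,0,0,0],[-0.03,0.0155,0.54,0,0,0],[-0.03,0.0155,0.548,0,0,0],[-0.03,0.0155,0.548,0,0,0],[-0.03,0.0155,0.548,0,0,0]]]'
python3 -m inch '[[[0,0,0.02,0,0,0],[0,0,0.025,0,0,0],[0,0,0.025,0,0,0]]]'
```

```text
clock: 2.98
eef_pos: [570.0, 222.5, 103.6]
tcp_rot: [3.14, -0.001, 1.462]
contact_force: [-0.3, -1.1, 1.5]
opening: 0.001
grasp_force: 0.0
clock: 3.23
eef_pos: [570.0, 223.1, 98.0]
tcp_rot: [3.139, -0.001, 1.463]
contact_force: [-1.3, -0.6, 3.0]
opening: -0.001
grasp_force: 1.6
```

```bash
python3 -m inch '[[[0,0,0.0,0,0,0],[0,0,0,0,0,0]]]'; python3 -m inch '[[[0,0,0.01,0,0,0],[0,0,0.01,0,0,0],[0,0,0.01,0,0,0]]]';python3 -m inch '[[[-0.02,0,0,0,0,0],[-0.02,0,0,0,0,0],[-0.02,0,0,0,0,0]]]'
```

```text
clock: 3.4
eef_pos: [570.0, 223.0, 97.7]
tcp_rot: [3.14, -0.001, 1.463]
contact_force: [2.4, 0.0, 4.6]
opening: 0.001
grasp_force: 2.0
clock: 3.65
eef_pos: [569.8, 223.0, 95.1]
tcp_rot: [3.14, -0.001, 1.463]
contact_force: [1.7, 0.2, 5.1]
opening: 0.005
grasp_force: 2.6
clock: 3.9
eef_pos: [569.3, 219.2, 95.1]
tcp_rot: [3.14, -0.001, 1.463]
contact_force: [1.9, 1.6, 5.3]
opening: -0.001
grasp_force: 2.8
```

```bash
python3 -m inch '[[[-0.02,0,0,0,0,0],[-0.02,0,0,0,0,0],[-0.02,0,0,0,0,0]]]'; python3 -m inch '[[[-0.01,0,0,0,0,0],[-0.01,0,0,0,0,0],[-0.01,0,0,0,0,0]]]'; python3 -m inch '[[[-0.005,0,0,0,0,0],[-0.005,0,0,0,0,0],[-0.005,0,0,0,0,0]]]'
```

```text
clock: 4.15
eef_pos: [568.7, 215.3, 95.1]
tcp_rot: [3.141, -0.001, 1.462]
contact_force: [1.8, 1.7, 6.0]
opening: -0.003
grasp_force: 3.0
clock: 4.4
eef_pos: [568.5, 213.6, 95.1]
tcp_rot: [3.141, -0.001, 1.463]
contact_force: [1.2, 3.1, 5.3]
opening: -0.002
grasp_force: 3.1
clock: 4.65
eef_pos: [568.5, 213.2, 95.1]
tcp_rot: [3.141, -0.002, 1.462]
contact_force: [1.6, 6.6, 4.5]
opening: 0.005
grasp_force: 4.5
```

```bash
python3 -m inch '[[[-0.01,0,0,0,0,0],[-0.01,0,0,0,0,0],[-0.01,0,0,0,0,0]]]'; for i in 1; do python3 -m inch '[[[0,0,0.006,0,0,0],[0,0,0.006,0,0,0],[0,0,0.006,0,0,0]]]'; python3 -m inch '[[[0,0,0.006,0,0,0],[0,0,0.006,0,0,0],[0,0,0.006,0,0,0]]]'; done
```

```text
clock: 4.9
eef_pos: [568.4, 212.4, 95.1]
tcp_rot: [3.14, -0.004, 1.462]
contact_force: [0.7, 12.5, 1.8]
opening: -0.004
grasp_force: 7.8
clock: 5.15
eef_pos: [568.7, 212.5, 94.6]
tcp_rot: [3.14, -0.004, 1.462]
contact_force: [-0.2, 12.2, 9.2]
opening: -0.002
grasp_force: 6.0
clock: 5.4
eef_pos: [568.9, 212.6, 93.6]
tcp_rot: [3.139, -0.005, 1.462]
contact_force: [0.5, 12.1, 8.6]
opening: -0.003
grasp_force: 6.0
```

```bash
python3 -m inch '[[[0,0,0.005,0,0,0],[0,0,0.005,0,0,0],[0,0,0.005,0,0,0]]]'; python3 -m inch '[[[0,0,0.005,0,0,0],[0,0,0.005,0,0,0],[0,0,0.005,0,0,0]]]';python3 -m inch '[[[0,0,0.005,0,0,0],[0,0,0.005,0,0,0],[0,0,0.005,0,0,0]]]' | grep -E "pos|force"
```

```text
clock: 5.65
eef_pos: [569.1, 212.6, 92.7]
tcp_rot: [3.139, -0.005, 1.462]
contact_force: [1.0, 10.6, 8.0]
opening: -0.003
grasp_force: 5.9
clock: 5.9
eef_pos: [569.3, 212.6, 91.9]
tcp_rot: [3.138, -0.005, 1.462]
contact_force: [0.3, 11.7, 9.3]
opening: -0.005
grasp_force: 5.9
eef_pos: [569.5, 212.6, 91.0]
contact_force: [0.5, 11.5, 15.8]
grasp_force: 10.4
```

```bash
python3 -m inch '[[[0,0,0.005,0,0,0],[0,0,0.005,0,0,0],[0,0,0.005,0,0,0]]]'| grep -E "pos|t_force"; python3 -m inch '[[[0,0,0.005,0,0,0],[0,0,0.005,0,0,0],[0,0,0.005,0,0,0]]]'| grep -E "pos|t_force"
```

```text
eef_pos: [569.6, 212.6, 90.1]
contact_force: [0.2, 12.1, 8.4]
eef_pos: [569.7, 212.6, 89.2]
contact_force: [-0.9, 11.2, 12.0]
```

```bash
python3 -m inch '[[[0,0,0.005,0,0,0],[0,0,0.005,0,0,0],[0,0,0.005,0,0,0]]]'| grep -E "pos|t_force"; python3 -m inch '[[[0,0,0.005,0,0,0],[0,0,0.005,0,0,0],[0,0,0.005,0,0,0]]]'| grep -E "pos|t_force"
```

```text
eef_pos: [569.7, 212.5, 88.4]
contact_force: [-0.1, 11.3, 13.0]
eef_pos: [569.4, 210.9, 87.0]
contact_force: [0.1, 1.4, 15.5]
```

```bash
python3 -m inch '[[[0,0,0.005,0,0,0],[0,0,0.005,0,0,0],[0,0,0.005,0,0,0]]]'| grep -E "pos|t_force"; python3 -m inch '[[[0,0,0.005,0,0,0],[0,0,0.005,0,0,0],[0,0,0.005,0,0,0]]]'| grep -E "pos|t_force"
```

```text
eef_pos: [569.4, 210.8, 86.0]
contact_force: [0.6, 1.0, 14.6]
eef_pos: [569.4, 210.7, 84.9]
contact_force: [0.7, 2.6, 14.2]
```

```bash
python3 -m inch '[[[0,0,-0.004,0,0,0],[0,0,-0.004,0,0,0],[-0.01,0,-0.004,0,0,0],[-0.02,0,-0.004,0,0,0],[-0.03,0,-0.004,0,0,0],[-0.04,0,-0.004,0,0,0],[-0.04,0,-0.004,0,0,0]]]'| grep -E "pos|t_force"
```

```text
eef_pos: [568.3, 202.3, 85.2]
contact_force: [3.4, -0.1, 9.6]
```

```bash
python3 -m inch '[[[-0.015,0,-0.002,0,0,0],[-0.03,0,-0.002,0,0,0],[-0.045,0,-0.002,0,0,0],[-0.06,0,-0.002,0,0,0],[-0.06,0,-0.002,0,0,0]]]'| grep -E "pos|t_force"; python3 -m inch '[[[-0.015,0,0,0,0,0],[-0.03,0,0,0,0,0],[-0.045,0,0,0,0,0],[-0.06,0,0,0,0,0],[-0.06,0,0,0,0,0]]]'| grep -E "pos|t_force"
```

```text
eef_pos: [567.0, 190.0, 85.3]
contact_force: [3.3, -1.0, 8.4]
eef_pos: [565.6, 178.1, 85.3]
contact_force: [4.1, -0.2, 7.4]
```

```bash
python3 -m inch '[[[-0.03,0,0,0,0,0],[-0.06,0,0,0,0,0],[-0.09,0,0,0,0,0],[-0.12,0,0,0,0,0],[-0.15,0,0,0,0,0],[-0.18,0,0,0,0,0],[-0.2,0,0,0,0,0],[-0.2,0,0,0,0,0]]]'| grep -E "pos|t_force"; python3 -m inch '[[[-0.02,0,0,0,0,0],[-0.035,0,0,0,0,0],[-0.045,0,0,0,0,0],[-0.045,0,0,0,0,0]]]'| grep -E "pos|t_force"
```

```text
eef_pos: [561.2, 137.9, 85.3]
contact_force: [3.8, -2.3, 8.8]
eef_pos: [560.3, 129.3, 85.3]
contact_force: [3.2, 0.4, 8.2]
```

```bash
python3 -m inch '[[[-0.01,0,0,0,0,0],[-0.02,0,0,0,0,0],[-0.02,0,0,0,0,0]]]'| grep -E "pos|t_force"; python3 -m inch '[[[-0.01,0,0,0,0,0],[-0.01,0,0,0,0,0],[-0.01,0,0,0,0,0]]]'| grep -E "pos|t_force"
```

```text
eef_pos: [560.0, 126.3, 85.3]
contact_force: [2.5, 4.5, 7.2]
eef_pos: [560.0, 126.1, 85.4]
contact_force: [2.0, 15.3, 5.1]
```

```bash
python3 -m inch '[[[0.015,0,0,0,0,0],[0.015,0,-0.1,0,0,0],[0.015,0,-0.3,0,0,0],[0.015,0,-0.5,0,0,0],[0.015,0,-0.7,0,0,0],[0.015,0,-0.7,0,0,0],[0.015,0,-0.7,0,0,0]]]'
python3 - <<'E'
from h import *
g=np.array([524,-383.]);a=1.812;u=np.array([np.cos(a),np.sin(a)])
for y in(a,a-np.pi/2,a-np.pi,a+np.pi/2):print(y)
togo([524,-340,230],R.from_euler('xyz',[np.pi,0,a-np.pi/2]))
im=r.grab_frame("wrist");cv2.imwrite("pics/w2.png",cv2.resize(im[:,:,::-1],(800,600)))
E
```

```text
clock: 11.15
eef_pos: [559.6, 126.6, 226.5]
tcp_rot: [3.138, -0.001, 1.463]
contact_force: [-0.5, 0.1, -0.3]
opening: -0.001
grasp_force: 0.0
1.812
0.2412036732051035
-1.329592653589793
3.382796326794897
shift [-2.3384  0.0749 -0.0202] turn [ 0.0007 -0.001   0.3888]
```

View pics/w2.png

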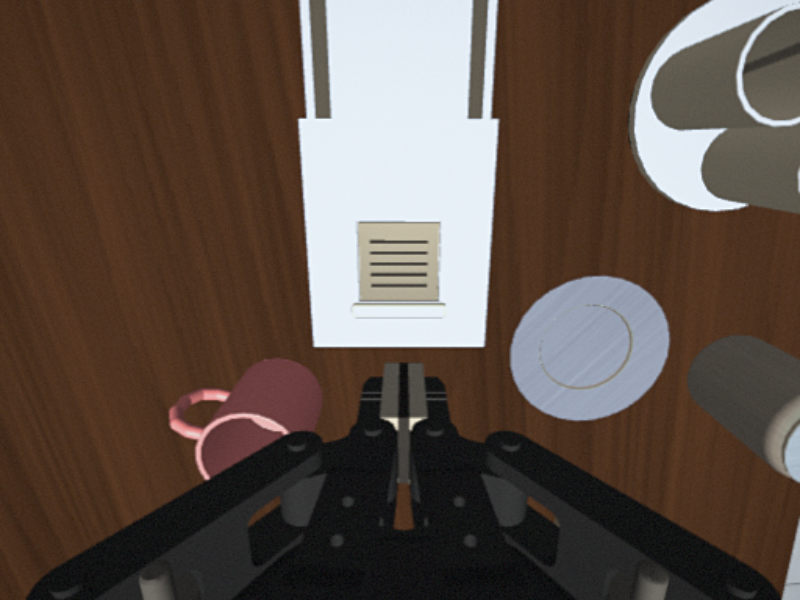

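Cover is fully open (leading edge at row 118, mouth beyond). Now to the scoop.

```bash
python3 -m inch '[[[-0.9,0.02,0,0,0,0],[-0.9,0.02,0,0,0,0],[-0.9,0.02,0,0,0,0],[-0.9,0.02,0,0,0,0],[-0.9,0.02,0,0,0,0]]]' 0.3 >/dev/null
python3 -m inch '[[[-0.9,0.02,0,0,0,0],[-0.9,0.02,0,0,0,0],[-0.9,0.02,0,0,0,0],[-0.9,0.02,0,0,0,0],[-0.9,0.02,0,0,0,0]]]'
python3 -c "
from h import *
togo([521,-370,200],R.from_euler('xyz',[np.pi,0,1.812]))"
```

```text
clock: 12.03
eef_pos: [526.2, -236.4, 222.4]
tcp_rot: [-3.139, 0.0, 1.461]
contact_force: [0.0, 0.0, 0.3]
opening: 0.643
grasp_force: 0.0
shift [-0.6668  0.048   0.1124] turn [-0.001  -0.     -0.1119]
```

```bash
python3 -m inch '[[[-0.667,0.048,0.112,-0.001,0,-0.112],[-0.667,0.048,0.112,-0.001,0,-0.112],[-0.667,0.048,0.112,-0.001,0,-0.112],[-0.667,0.048,0.112,-0.001,0,-0.112],[-0.667,0.048,0.112,-0.001,0,-0.112],[-0.667,0.048,0.112,-0.001,0,-0.112]]]'
python3 - <<'E'
from h import *
import pickle
pickle.dump((r.sense()),open("w3.pkl","wb"))
im=r.grab_frame("wrist");cv2.imwrite("pics/w3.png",cv2.resize(im[:,:,::-1],(800,600),interpolation=cv2.INTER_CUBIC))
E
```

```text
clock: 12.53
eef_pos: [522.2, -365.2, 200.2]
tcp_rot: [3.14, -0.003, 1.811]
contact_force: [-0.4, 0.6, -0.3]
opening: 0.648
grasp_force: 0.0
```

View pics/w3.png

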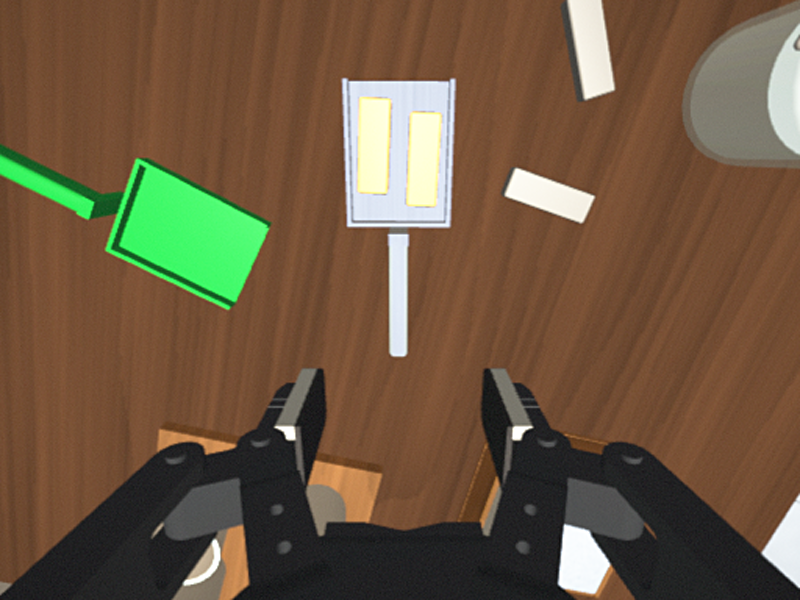

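The scoop is well aligned. Its handle top runs from (399,234) to (398,356) and the nose corners are (345,82),(454,82). Biscuits are at (374,146) and (424,158), and the pan back corners at (348,226) and (451,226).

Run:
```python
from h import *
import pickle
s=pickle.load(open("w3.pkl","rb"))
f,b=wray(s,(399,234),46),wray(s,(398,356),46)
n=(wray(s,(344,80),17)+wray(s,(455,80),17))/2; k=(wray(s,(348,222),17)+wray(s,(451,222),17))/2
L=lambda a,b:(np.hypot(*(a-b)[:2]).round(1),np.arctan2(*(a-b)[1::-1]).round(4))
print(f,b,L(f,b),"nose",n,L(n,b),"back",k,L(n,k), "mid",(f+b)/2)
m=(f+b)/2;a=L(n,b)[1];u=np.r_[np.cos(a),np.sin(a),0]
print(m+ 10*u); t=m+10*u;t[2]=60
togo(t,R.from_euler('xyz',[np.pi,0,a]))
```

```text
[ 513.08657407 -337.82325645   46.        ] [ 533.62790912 -426.1101039    46.        ] (np.float64(90.6), np.float64(1.7994)) nose [ 490.0780154  -242.00502692   17.        ] (np.float64(189.2), np.float64(1.8031)) back [ 512.33007347 -334.07720878   17.        ] (np.float64(94.7), np.float64(1.8079)) mid [ 523.3572416  -381.96668018   46.        ]
[ 521.05504234 -372.23529391   46.        ]
shift [-0.037  -0.0175  0.7039] turn [ 0.0005 -0.0007  0.0031]
```

```bash
python3 -m inch '[[[-0.037,-0.0175,0.2,0.0005,-0.0007,0.003],[-0.037,-0.0175,0.4,0.0005,-0.0007,0.003],[-0.037,-0.0175,0.6,0.0005,-0.0007,0.003],[-0.037,-0.0175,0.7,0.0005,-0.0007,0.003],[-0.037,-0.0175,0.7,0.0005,-0.0007,0.003],[-0.037,-0.0175,0.7,0.0005,-0.0007,0.003]]]'
python3 - <<'E'
from h import *
togo([521.05,-372.2,17],R.from_euler('xyz',[np.pi,0,1.803]))
E
```

```text
clock: 13.08
eef_pos: [521.7, -372.1, 61.6]
tcp_rot: [3.142, 0.001, 1.806]
contact_force: [-0.3, 0.4, 1.0]
opening: 0.655
grasp_force: 0.0
shift [ 0.0004 -0.0035  0.2231] turn [0.     0.0002 0.001 ]
```

```bash
python3 -m inch '[[[0,-0.003,0.1,0,0,0],[0,-0.003,0.18,0,0,0],[0,-0.003,0.218,0,0,0],[0,-0.003,0.218,0,0,0],[0,-0.003,0.218,0,0,0]]]'
python3 -m inch '[[[0,0,0,0,0,0],[0,0,0,0,0,0],[0,0,0,0,0,0],[0,0,0,0,0,0],[0,0,0,0,0,0],[0,0,0,0,0,0],[0,0,0,0,0,0],[0,0,0,0,0,0]]]' -1 30
python3 -m inch '[[[0,0,0,0,0,0],[0,0,0,0,0,0],[0,0,0,0,0,0],[0,0,0,0,0,0]]]' -1 110
```

```text
clock: 13.5
eef_pos: [522.2, -374.5, 20.0]
tcp_rot: [3.139, 0.004, 1.805]
contact_force: [0.1, -0.3, 0.3]
opening: 0.652
grasp_force: 0.0
clock: 14.17
eef_pos: [521.7, -374.7, 19.3]
tcp_rot: [3.139, 0.003, 1.805]
contact_force: [-1.1, 0.3, 5.5]
opening: 0.144
grasp_force: 32.8
clock: 14.5
eef_pos: [521.7, -374.8, 19.4]
tcp_rot: [3.139, 0.004, 1.805]
contact_force: [-0.5, 0.3, 8.6]
opening: 0.131
grasp_force: 107.3
```

```bash
python3 -m inch '[[[0,0,-0.01,0,0.002,0],[0,0,-0.03,0,0.006,0],[0,0,-0.06,0,0.01,0],[0,0,-0.09,0,0.014,0],[0,0,-0.12,0,0.016,0],[0,0,-0.14,0,0.016,0],[0,0,-0.15,0,0.016,0],[0,0,-0.15,0,0.016,0]]]'
python3 - <<'E'
from h import *
import pickle
pickle.dump((r.sense()),open("w4.pkl","wb"))
a=r.grab_frame("wrist")[:,:,::-1];b=r.grab_frame("side")[90:180,260:350,::-1]
cv2.imwrite("pics/w4.png",np.hstack([cv2.resize(a[:,100:400],(400,512)),cv2.resize(b,(400,512*400//512*0+512),interpolation=cv2.INTER_CUBIC)]))
E
```

```text
clock: 15.17
eef_pos: [521.5, -374.5, 49.2]
tcp_rot: [3.14, -0.047, 1.805]
contact_force: [-0.5, -0.6, -2.6]
opening: 0.132
grasp_force: 107.4
```

View pics/w4.png

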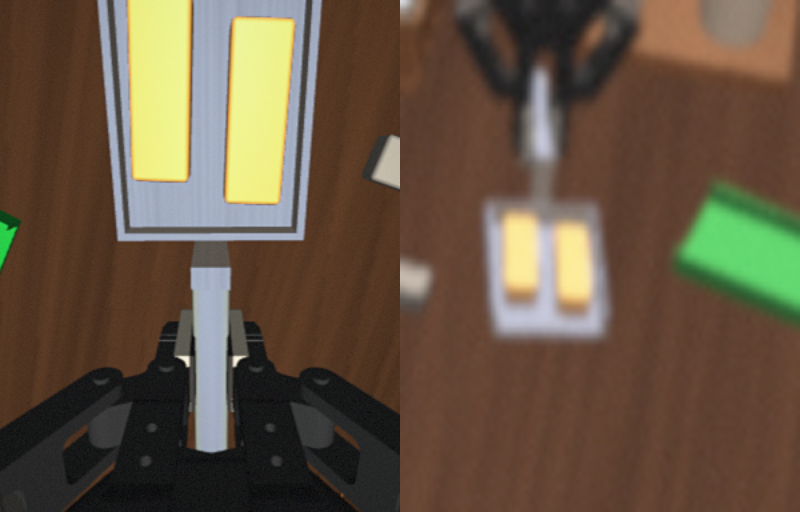

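```bash
python3 -m inch '[[[0.002,0,-0.04,0,0,0],[0.006,0,-0.12,0,0,0],[0.01,0,-0.22,0,0,0],[0.015,0,-0.32,0,0,0],[0.02,0,-0.42,0,0,0],[0.025,0,-0.52,0,0,0],[0.029,0,-0.61,0,0,0],[0.031,0,-0.65,0,0,0]]]'
python3 - <<'E'
from h import *
togo([556,108,185],R.from_euler('xyz',[np.pi,-0.047,1.464]))
E
```

```text
clock: 15.93
eef_pos: [521.9, -374.9, 181.6]
tcp_rot: [3.138, -0.045, 1.805]
contact_force: [0.7, 0.3, -2.6]
opening: 0.132
grasp_force: 107.5
shift [2.3069 0.7267 0.0894] turn [-0.0039  0.0004  0.1086]
```

```bash
python3 -m inch '[[[0.03,0.009,0,0,0,0.003],[0.09,0.028,0.004,0,0,0.01],[0.17,0.054,0.008,0,0,0.02],[0.26,0.082,0.012,0,0,0.03],[0.35,0.11,0.015,0,0,0.04],[0.44,0.139,0.02,0,0,0.05],[0.53,0.167,0.024,0,0,0.06],[0.62,0.195,0.027,0,0,0.07]]]' >/dev/null
python3 - <<'E'
from h import *
togo([556,108,185],R.from_euler('xyz',[np.pi,-0.047,1.464]))
E
```

```text
shift [1.7518 0.1558 0.0455] turn [-0.0053 -0.0001  0.0378]
```

```bash
python3 -m inch '[[[0.1,0.01,0.003,0,0,0.008],[0.2,0.018,0.005,-0.001,0,0.016],[0.3,0.027,0.008,-0.002,0,0.024],[0.4,0.036,0.01,-0.003,0,0.031],[0.5,0.045,0.013,-0.004,0,0.036],[0.6,0.054,0.016,-0.005,0,0.037],[0.7,0.062,0.018,-0.005,0,0.037],[0.8,0.07,0.02,-0.005,0,0.037]]]' >/dev/null
python3 - <<'E'
from h import *
togo([556,108,185],R.from_euler('xyz',[np.pi,-0.047,1.464]))
E
```

```text
shift [ 0.9566 -0.0211  0.0255] turn [-0.0004  0.0002  0.0013]
```

```bash
python3 -m inch '[[[0.1,-0.002,0.003,0,0,0.001],[0.2,-0.004,0.005,0,0,0.001],[0.3,-0.006,0.008,0,0,0.001],[0.4,-0.008,0.01,0,0,0.001],[0.49,-0.01,0.013,0,0,0.001],[0.57,-0.011,0.016,0,0,0.001],[0.64,-0.012,0.018,0,0,0.001],[0.7,-0.013,0.02,0,0,0.001]]]' >/dev/null
python3 -m inch '[[[0.05,0,0,0,0,0],[0.085,0,0,0,0,0],[0.11,0,0,0,0,0],[0.12,0,0,0,0,0],[0.12,0,0,0,0,0],[0.12,0,0,0,0,0]]]'
python3 - <<'E'
from h import *
import pickle
togo([556,108,185],R.from_euler('xyz',[np.pi,-0.047,1.464]))
pickle.dump((r.sense()),open("w5.pkl","wb"))
a=r.grab_frame("wrist")[:,:,::-1]
cv2.imwrite("pics/w5.png",cv2.resize(a,(800,600)))
E
```

```text
clock: 18.43
eef_pos: [556.0, 78.7, 186.1]
tcp_rot: [3.14, -0.046, 1.465]
contact_force: [-0.8, 0.1, -2.1]
opening: 0.128
grasp_force: 107.4
shift [ 0.1452 -0.0153  0.012 ] turn [0.0003 0.0003 0.0005]
```

View pics/w5.png

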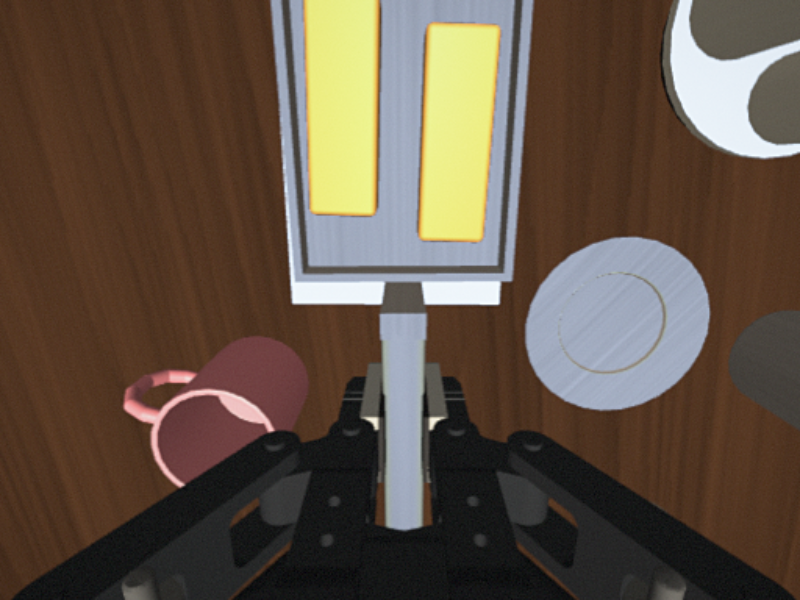

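The wrist view shows both biscuits still in the pan, at (342,105) and (458,130). Pan back corners are (295,280) and (513,280), with the cover below. Working out the tipping moves.

```bash
cat >> h.py <<'E'
Y=-0.1065; BO=np.r_[567.2,211.9,0]; BY=np.r_[-np.sin(Y),np.cos(Y),0]
N=np.r_[142.5,0,16.4]
def tip(theta,ny,nz,yaw=np.pi/2+Y):   # nose-down deg; nose at box y (from opening), height
    A=R.from_euler("xyz",[np.pi,np.radians(theta),yaw])
    p=BO+BY*(52.5+ny)+np.r_[0,0,nz]-A.apply(N); print(theta,ny,nz,p.round(1),end=" "); togo(p,A)
E
python3 - <<'E'
from h import *
import pickle
s=pickle.load(open("w5.pkl","rb"));c=r.camera_info("wrist");M=np.linalg.inv(c["mount"])
for t in(-.05,-.025,0,.025,.05):
  out=[]
  for P in((42.5,-38,2),(42.5,38,2),(37.5,0,-26.6)):
    q=np.array(P)-[0,0,-19];q=R.from_rotvec([0,t,0]).apply(q)+[0,0,-19]
    v=M[:3,:3]@q+M[:3,3];u=c["K"]@(v/v[2]);out.append((u[:2]*1.5625).round(0).tolist())
  print(t,out)
A=R.from_euler("xyz",s["tcp_rot"]);print("nose",s["eef_pos"]+A.apply(N))
for a in((-2.6,-12,130),(5,-12,120),(10,-12,110),(15,-12,104),(22,-12,104),(30,-10,104),(45,-5,104)):tip(*a)
E
```

```text
-0.05 [[292.0, 273.0], [513.0, 273.0], [402.0, 312.0]]
-0.025 [[291.0, 273.0], [514.0, 272.0], [402.0, 314.0]]
0 [[290.0, 272.0], [515.0, 272.0], [402.0, 315.0]]
0.025 [[289.0, 271.0], [516.0, 271.0], [402.0, 317.0]]
0.05 [[288.0, 271.0], [516.0, 270.0], [402.0, 319.0]]
nose [571.05184869 221.02640557 176.24718247]
-2.6 -12 130 [556.3 109.9 139.9] shift [ 0.1447 -0.0153  0.2378] turn [ 0.0004 -0.0002  0.0003]
5 -12 120 [556.6 112.4 148.8] shift [ 0.1595 -0.0152  0.1942] turn [ 0.0004 -0.0425  0.0003]
10 -12 110 [556.9 115.5 150.9] shift [ 0.1752 -0.0152  0.1842] turn [ 0.0004 -0.0702  0.0003]
15 -12 104 [557.3 119.5 156.7] shift [ 0.197  -0.0151  0.1561] turn [ 0.0004 -0.098   0.0002]
22 -12 104 [558.1 126.9 172.6] shift [ 0.2377 -0.015   0.0785] turn [ 0.0004 -0.1369  0.0002]
30 -10 104 [559.5 139.6 189.5] shift [ 0.3054 -0.0149 -0.0028] turn [ 0.0004 -0.1813  0.0002]
45 -5 104 [562.8 170.5 216.4] shift [ 0.4666 -0.0146 -0.13  ] turn [ 5.000e-04 -2.647e-01  1.000e-04]
```

```bash
python3 -c "
from h import *
tip(11,-16,112)"
python3 -m inch '[[[0.02,-0.002,0.02,0,-0.005,0],[0.05,-0.005,0.05,0,-0.015,0],[0.08,-0.008,0.085,0,-0.028,0],[0.11,-0.011,0.12,0,-0.041,0],[0.135,-0.013,0.145,0,-0.054,0],[0.15,-0.015,0.16,0,-0.064,0],[0.157,-0.015,0.168,0,-0.07,0],[0.157,-0.015,0.168,0,-0.07,0]]]'
python3 - <<'E'
from h import *
for a in((12,-16,108),(15,-16,106),(18,-16,106),(21,-16,106),(24,-16,106),(27,-16,106)):tip(*a)
q,A=pose();print((q+A.apply(N)-BO-BY*52.5)@np.c_[BY,[0,0,1]])
E
```

```text
11 -16 112 [556.5 112.2 155.3] shift [ 0.1599 -0.0152  0.1615] turn [ 0.0004 -0.0758  0.0003]
clock: 19.15
eef_pos: [556.4, 112.6, 153.5]
tcp_rot: [3.141, 0.174, 1.466]
contact_force: [0.6, -0.2, -2.8]
opening: 0.127
grasp_force: 107.4
12 -16 108 [556.6 113.  153.7] shift [ 0.0019  0.0007 -0.0012] turn [ 0.0003 -0.0112  0.0006]
15 -16 106 [556.9 115.5 158.7] shift [ 0.0102  0.0008 -0.0283] turn [ 0.0003 -0.0278  0.0006]
18 -16 106 [557.2 118.5 165.6] shift [ 0.0187  0.0008 -0.0649] turn [ 0.0003 -0.0445  0.0006]
21 -16 106 [557.6 121.8 172.4] shift [ 0.0291  0.0009 -0.1009] turn [ 0.0003 -0.0612  0.0006]
24 -16 106 [558.  125.4 178.9] shift [ 0.0414  0.0009 -0.1364] turn [ 0.0003 -0.0778  0.0006]
27 -16 106 [558.4 129.3 185.3] shift [ 0.0555  0.001  -0.1712] turn [ 0.0004 -0.0945  0.0005]
[-14.90311447 112.63173617]
```

```bash
python3 -m inch '[[[0.001,0,-0.002,0,-0.003,0],[0.002,0,-0.004,0,-0.006,0],[0.003,0,-0.006,0,-0.009,0],[0.004,0,-0.008,0,-0.012,0],[0.005,0,-0.011,0,-0.015,0],[0.006,0,-0.014,0,-0.018,0],[0.008,0,-0.018,0,-0.021,0],[0.009,0,-0.022,0,-0.024,0]]]'
python3 - <<'E'
from h import *
for a in((18,-16,106),(21,-16,106)):tip(*a)
cv2.imwrite("pics/w6.png",r.grab_frame("wrist")[:,:,::-1])
im=cv2.imread("pics/w6.png").astype(int);m=(im[...,2]>180)&(im[...,0]<150)&(im[...,1]>150);ys,xs=np.nonzero(m);
for l,h in((150,257),(258,350)): k=(xs>l)&(xs<h);print(ys[k].min(),ys[k].max())
E
```

```text
clock: 19.82
eef_pos: [556.9, 114.7, 158.1]
tcp_rot: [3.14, 0.25, 1.465]
contact_force: [0.6, -0.3, -2.6]
opening: 0.129
grasp_force: 107.5
18 -16 106 [557.2 118.5 165.6] shift [ 0.009  -0.0001 -0.0409] turn [ 0.0005 -0.0205  0.0003]
21 -16 106 [557.6 121.8 172.4] shift [ 0.0166 -0.0001 -0.0777] turn [ 0.0005 -0.0371  0.0002]
0 138
16 155
```

```bash
cat > bis.py <<'E'
from h import *
import sys
im=r.grab_frame("wrist").astype(int);m=(im[...,0]>180)&(im[...,2]<150)&(im[...,1]>150);ys,xs=np.nonzero(m)
for l,h in((150,257),(258,350)): k=(xs>l)&(xs<h);print("rear row",ys[k].max() if k.any() else None, k.sum())
for a in sys.argv[1:]: tip(*map(float,a.split(",")))
E
python3 -m inch '[[[0.001,0,-0.004,0,-0.0025,0],[0.002,0,-0.009,0,-0.005,0],[0.003,0,-0.014,0,-0.0075,0],[0.004,0,-0.019,0,-0.01,0],[0.005,0,-0.024,0,-0.0125,0],[0.006,0,-0.029,0,-0.015,0],[0.008,0,-0.034,0,-0.0175,0],[0.009,0,-0.04,0,-0.02,0]]]'
python3 bis.py 20,-16,106 22,-16,106
```

```text
clock: 20.53
eef_pos: [557.2, 118.4, 165.4]
tcp_rot: [3.14, 0.313, 1.465]
contact_force: [-0.8, -0.4, -3.0]
opening: 0.133
grasp_force: 107.5
rear row 138 6103
rear row 155 5958
20.0 -16.0 106.0 [557.4 120.6 170.1] shift [ 0.0022 -0.0004 -0.0248] turn [ 0.0006 -0.0115  0.0003]
22.0 -16.0 106.0 [557.7 122.9 174.6] shift [ 0.0064 -0.0004 -0.0495] turn [ 0.0006 -0.0226  0.0003]
```

```bash
python3 -m inch '[[[0.0005,0,-0.006,0,-0.0025,0],[0.001,0,-0.012,0,-0.005,0],[0.002,0,-0.018,0,-0.0075,0],[0.003,0,-0.024,0,-0.01,0],[0.003,0,-0.029,0,-0.0125,0],[0.004,0,-0.035,0,-0.015,0]]]'
python3 bis.py 22,-16,106 24,-16,106
```

```text
clock: 21.08
eef_pos: [557.5, 121.3, 171.8]
tcp_rot: [3.14, 0.36, 1.465]
contact_force: [0.9, -0.6, -2.0]
opening: 0.13
grasp_force: 107.5
rear row 138 6094
rear row 154 5967
22.0 -16.0 106.0 [557.7 122.9 174.6] shift [ 0.0019 -0.0003 -0.0147] turn [ 0.0006 -0.0076  0.0002]
24.0 -16.0 106.0 [558.  125.4 178.9] shift [ 0.0057 -0.0003 -0.0395] turn [ 0.0006 -0.0187  0.0002]
```

```bash
python3 -m inch '[[[0.001,0,-0.005,0,-0.0025,0],[0.0015,0,-0.01,0,-0.005,0],[0.002,0,-0.016,0,-0.0075,0],[0.003,0,-0.021,0,-0.01,0],[0.004,0,-0.027,0,-0.0125,0],[0.005,0,-0.033,0,-0.015,0]]]'
python3 bis.py 24,-16,106 26,-16,106
```

```text
clock: 21.63
eef_pos: [557.9, 124.6, 177.7]
tcp_rot: [3.14, 0.407, 1.465]
contact_force: [0.0, -0.4, -2.0]
opening: 0.128
grasp_force: 107.5
rear row 278 6157
rear row 153 6103
24.0 -16.0 106.0 [558.  125.4 178.9] shift [ 0.0002 -0.0002 -0.0064] turn [ 0.0006 -0.0037  0.0002]
26.0 -16.0 106.0 [558.2 128.  183.2] shift [ 0.0038 -0.0001 -0.0312] turn [ 0.0006 -0.0149  0.0002]
```

```bash
python3 -m inch '[[[0,0,-0.003,0,-0.002,0],[0.0005,0,-0.007,0,-0.004,0],[0.0005,0,-0.007,0,-0.004,0],[0.0005,0,-0.007,0,-0.004,0]]]' | grep -E "pos|t_f"
python3 bis.py 26,-16,106 28,-16,106
python3 -m inch '[[[0.001,0,-0.005,0,-0.0025,0],[0.0015,0,-0.01,0,-0.005,0],[0.0015,0,-0.01,0,-0.005,0],[0.0015,0,-0.01,0,-0.005,0]]]' | grep -E "pos|t_f"
python3 bis.py 26,-16,106 28,-16,106
```

```text
eef_pos: [557.9, 125.2, 178.8]
contact_force: [0.1, 0.8, -2.5]
rear row 126 5677
rear row 142 6370
26.0 -16.0 106.0 [558.2 128.  183.2] shift [ 0.0041  0.0003 -0.026 ] turn [ 0.0005 -0.0112  0.0002]
28.0 -16.0 106.0 [558.5 130.7 187.4] shift [ 0.0083  0.0003 -0.0507] turn [ 0.0005 -0.0223  0.0002]
eef_pos: [558.1, 126.4, 180.5]
contact_force: [-0.5, -0.5, -1.4]
rear row 240 4211
rear row 110 5017
26.0 -16.0 106.0 [558.2 128.  183.2] shift [ 0.0021  0.0002 -0.0158] turn [ 0.0005 -0.0062  0.0002]
28.0 -16.0 106.0 [558.5 130.7 187.4] shift [ 0.0059  0.0002 -0.0406] turn [ 0.0005 -0.0173  0.0002]
```

Both are sliding slowly. Hold and watch.

```bash
python3 -m inch '[[[0,0,0,0,0,0],[0,0,0,0,0,0],[0,0,0,0,0,0]]]' | grep -E "pos|t_f"
python3 bis.py
python3 -m inch '[[[0,0,0,0,0,0],[0,0,0,0,0,0],[0,0,0,0,0,0]]]' | grep -E "pos|t_f"
python3 bis.py 35,-14,106 42,-12,106
python3 - <<'E'
from h import *
a=r.grab_frame("scene")[120:220,260:390,::-1];b=r.grab_frame("side")[180:330,170:320,::-1]
cv2.imwrite("pics/tip.png",np.hstack([cv2.resize(a,(400,308),interpolation=cv2.INTER_CUBIC),cv2.resize(b,(308,308),interpolation=cv2.INTER_CUBIC)]))
E
```

```text
eef_pos: [558.0, 126.2, 180.6]
contact_force: [0.3, 0.2, -2.0]
rear row 272 46
rear row 40 1654
eef_pos: [558.1, 126.2, 180.6]
contact_force: [-0.8, -0.7, -0.8]
rear row 272 3
rear row None 0
35.0 -14.0 106.0 [559.9 143.5 201.2] shift [ 3.540e-02  1.000e-04 -1.298e-01] turn [ 0.0006 -0.0562  0.0001]
42.0 -12.0 106.0 [561.4 157.8 213.5] shift [ 0.0747  0.0003 -0.2162] turn [ 0.0006 -0.0951  0.0001]
```

View pics/tip.png

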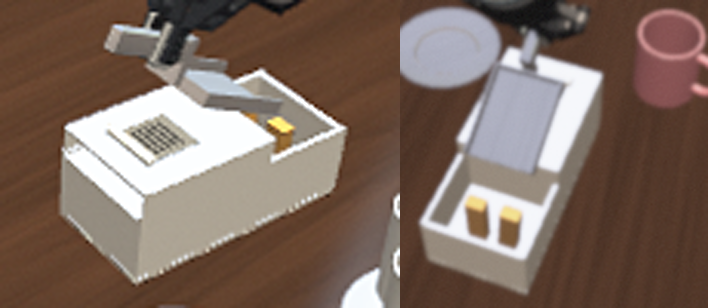

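The pan is empty and both fingers stand inside the compartment, at (470,215) and (510,222) in the side tile. Back off and level out.

Run:
```python
from h import *
togo([553,80,230],R.from_euler('xyz',[np.pi,0.0,1.464]))
q,A=pose();print(A.inv().apply([0,0,50])/200)
```

```text
shift [-3.148e-01 -3.000e-04 -1.264e-01] turn [0.0005 0.1383 0.0004]
[-0.1052041   0.0003244  -0.22678622]
```

```bash
python3 -m inch '[[[-0.04,0,-0.09,0,0,0],[-0.1,0,-0.2,0,0,0],[-0.16,0,-0.2,0,0.03,0],[-0.22,0,-0.17,0,0.06,0],[-0.28,0,-0.14,0,0.1,0],[-0.315,0,-0.126,0,0.138,0],[-0.315,0,-0.126,0,0.138,0],[-0.315,0,-0.126,0,0.138,0]]]'
python3 - <<'E'
from h import *
togo([521.7,-374.8,100],R.from_euler('xyz',[3.139,0.004,1.805]))
E
```

```text
clock: 23.82
eef_pos: [552.9, 77.6, 230.4]
tcp_rot: [3.14, 0.001, 1.461]
contact_force: [0.7, -0.1, -1.7]
opening: 0.13
grasp_force: 107.6
shift [-2.2645  0.0912  0.6557] turn [-0.0006 -0.0006 -0.1094]
```

```bash
python3 -m inch '[[[-0.1,0,0,0,0,0],[-0.22,0.01,0,0,0,0],[-0.35,0.02,0,0,0,0],[-0.48,0.02,0,0,0,0],[-0.61,0.03,0,0,0,0],[-0.74,0.03,0,0,0,0],[-0.87,0.04,0,0,0,0],[-0.99,0.04,0,0,0,0]]]' >/dev/null
python3 -m inch '[[[-0.13,0,0,0,0,-0.01],[-0.26,0.01,0.02,0,0,-0.025],[-0.39,0.01,0.04,0,0,-0.04],[-0.52,0.02,0.07,0,0,-0.055],[-0.65,0.03,0.1,0,0,-0.07],[-0.78,0.03,0.13,0,0,-0.085],[-0.9,0.04,0.15,0,0,-0.1],[-0.99,0.04,0.15,0,0,-0.11]]]' >/dev/null
python3 -m inch '[[[-0.1,0,0,0,0,0],[-0.17,0,0,0,0,0],[-0.2,0,0,0,0,0],[-0.2,0,0,0,0,0],[-0.2,0,0,0,0,0]]]'
python3 - <<'E'
from h import *
togo([521.7,-374.8,60],R.from_euler('xyz',[3.139,0.004,1.805]))
E
```

```text
clock: 25.57
eef_pos: [537.2, -353.5, 199.9]
tcp_rot: [3.142, 0.0, 1.812]
contact_force: [-0.9, -0.3, -2.5]
opening: 0.135
grasp_force: 107.6
shift [-0.0849 -0.1005  0.6997] turn [-0.0008 -0.0011  0.0021]
```

```bash
python3 -m inch '[[[-0.03,-0.03,0.1,0,0,0],[-0.06,-0.06,0.25,0,0,0.002],[-0.085,-0.1,0.4,0,0,0.002],[-0.085,-0.1,0.55,0,0,0.002],[-0.085,-0.1,0.65,0,0,0.002],[-0.085,-0.1,0.7,0,0,0.002],[-0.085,-0.1,0.7,0,0,0.002]]]'
python3 -m inch '[[[0,0,0.04,0,0,0],[0,0,0.08,0,0,0],[0,0,0.12,0,0,0],[0,0,0.15,0,0,0],[0,0,0.17,0,0,0],[0,0,0.18,0,0,0],[0,0,0.18,0,0,0]]]'
```

```text
clock: 26.15
eef_pos: [520.5, -373.9, 58.2]
tcp_rot: [-3.14, -0.002, 1.806]
contact_force: [-0.1, 0.5, -2.3]
opening: 0.126
grasp_force: 107.5
clock: 26.73
eef_pos: [521.5, -375.8, 23.9]
tcp_rot: [3.141, 0.001, 1.805]
contact_force: [-0.5, 0.0, -1.4]
opening: 0.13
grasp_force: 107.6
```

```bash
python3 -m inch '[[[0,0,0.007,0,0,0],[0,0,0.014,0,0,0],[0,0,0.014,0,0,0]]]'|grep -E "pos|t_f"
python3 -m inch '[[[0,0,0.005,0,0,0],[0,0,0.005,0,0,0],[0,0,0.005,0,0,0]]]'|grep -E "pos|t_f"
python3 -m inch '[[[0,0,0.004,0,0,0],[0,0,0.004,0,0,0],[0,0,0.004,0,0,0]]]'|grep -E "pos|t_f"
```

```text
eef_pos: [521.8, -375.9, 21.5]
contact_force: [-0.0, 0.3, -1.4]
eef_pos: [521.8, -375.9, 20.6]
contact_force: [-0.4, 0.1, -2.5]
eef_pos: [521.7, -375.9, 19.7]
contact_force: [-0.4, -0.2, -2.0]
```

```bash
python3 -m inch '[[[0,0,0.003,0,0,0],[0,0,0.003,0,0,0],[0,0,0.003,0,0,0]]]'|grep -E "pos|t_f"
python3 -m inch '[[[0,0,0.003,0,0,0],[0,0,0.003,0,0,0],[0,0,0.003,0,0,0]]]'|grep -E "pos|t_f"
python3 -m inch '[[[0,0,0,0,0,0],[0,0,0,0,0,0],[0,0,0,0,0,0],[0,0,0,0,0,0],[0,0,0,0,0,0],[0,0,0,0,0,0]]]' 0.2 20
python3 -m inch '[[[0,0,-0.1,0,0,0],[0,0,-0.25,0,0,0],[0,0,-0.45,0,0,0],[0,0,-0.65,0,0,0],[0,0,-0.85,0,0,0],[0,0,-0.9,0,0,0],[0,0,-0.9,0,0,0],[0,0,-0.9,0,0,0]]]'
python3 - <<'E'
from h import *
a=r.grab_frame("scene")[:,:,::-1];b=r.grab_frame("side")[:,:,::-1];c=r.grab_frame("wrist")[:,:,::-1]
k=lambda i,w,h:cv2.resize(i,(w,h),interpolation=cv2.INTER_CUBIC)
cv2.imwrite("pics/fin.png",np.vstack([np.hstack([k(a,400,300),k(c,400,300)]),np.hstack([k(b,400,300),k(b[200:320,170:330],400,300)])]))
E
```

```text
eef_pos: [521.9, -376.0, 19.5]
contact_force: [-2.0, -0.2, 3.1]
eef_pos: [521.9, -376.1, 19.3]
contact_force: [-2.7, 0.3, 8.3]
clock: 28.48
eef_pos: [521.7, -375.8, 18.4]
tcp_rot: [3.141, 0.001, 1.805]
contact_force: [0.8, 0.7, 0.7]
opening: 0.6
grasp_force: 0.0
clock: 29.15
eef_pos: [521.6, -375.7, 198.7]
tcp_rot: [3.14, 0.002, 1.805]
contact_force: [-0.8, -0.1, -1.3]
opening: 0.597
grasp_force: 0.0
```

View pics/fin.png

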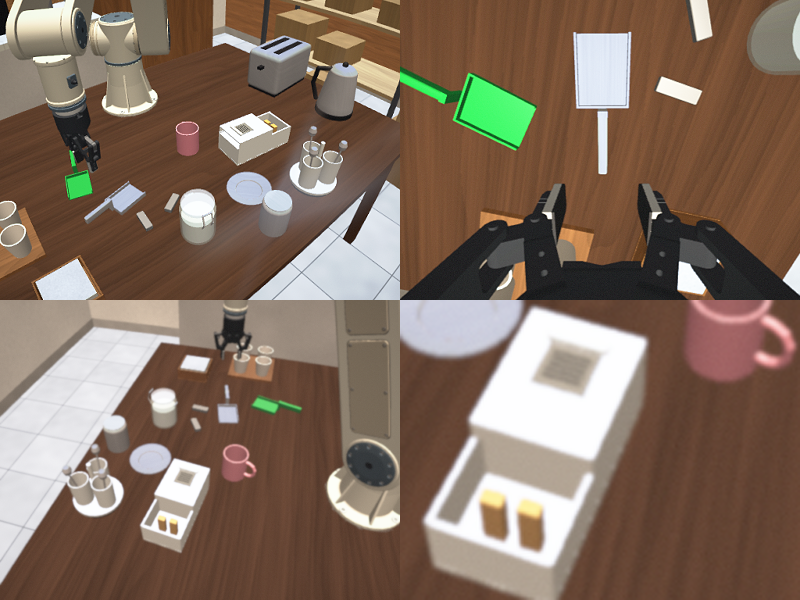

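The final views show the empty scoop flat at (602,100), the cover open and both biscuits in the compartment at (492,515) and (530,525). The mug, saucer and jar are in place.

```bash
python3 -c "
from rig import r
print(r.sign_off())"
```

```text
the job is handed in; nothing more can be done
None
```

The job is handed in, at about 29 s of the 72 s allowed: the cover slid to its end stop, both shortbread fingers are in the compartment, the empty scoop is flat on the counter, and the mug, saucer and jar look undisturbed in the last pictures; sign-off returned no verdict.

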